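Seat a printer feed roller in its vee cradle and clamp it

TASK

With the clamp arm still swung up, roll the rubber feed roller along the cradle's rails (do not lift it off or squeeze it hard) until it drops into the two vees, then take the hand away so that it settles and centres by itself. Then swing the clamp arm over by its red T-bar and press it down until its rubber foot is felt to bear on the roller, bring the foot's force to about 10 N (never above 20 N), and leave it clamped. Leave the jar, the circuit board and the pliers where they are.

Things in the scene. Friction and masses are not known exactly. Their poses are not given: they have to be found in the camera images.
- cradle: Roller cradle fixed to the worktop: blue base plate 172 x 116 x 8 mm with two aluminium rails and a clamp tower (36 mm wide, 111 mm high, at x = 39 to 65 mm, y = 0). Origin: underside of the plate, below the bottom of the vees; x points from the loading end to the tower, y along the vees, z up. Lengths below are in this frame, from this origin.
- flat (a point): Middle of the flat loading part of the two rails, level with their tops. Rails are 16 mm wide, centred at y = +40 and -40 mm, with 64 mm of open space between (plate top at z = 8 mm). Each has a level flat at z = 48 mm from x = -80 to -13 mm, where the vee begins, with a stop lip 5 mm high at x = -80 to -74 mm. Axes as the cradle's.
- seat (a point): Where the roller's centre is once settled: x = 0, y = 0, z = 52 mm, 8 mm lower than on the flat; the roller then lies parallel to y (it may lie a few mm off along y). Each rail's vee has 45 degree steel flanks meeting at x = 0, z = 35 mm; the far flank climbs to z = 62 mm at x = 27 mm. Axes as the cradle's.
- roller: Loose feed roller, about 0.16 kg: dark rubber sleeve 24 mm in diameter and 110 mm long on an 8 mm steel shaft, 134 mm over all, small white gear at one end. Origin on its axis, half-way along; its y axis is the roller's axis (x and z turn as it rolls). It starts lying across the rails' flats, parallel to the vees, and stays where it is left.
- clamp (a joint): Clamp arm angle in rad: 0 = arm level, pointing to the cradle's -x over the vees; grows as it swings up, 1.57 = upright; starts at 1.6 to 1.85 (leaning back, out of the way); range -0.25 to 1.9. The hinge is stiff (0.6 N m of friction) and stays where it is left: moving it takes about 6 N at the T-bar, square to the arm. Arm 16 mm wide, 12 mm thick.
- hinge (a point): Hinge of the clamp arm (line parallel to y) at x = 52, z = 100 mm. Under the arm, 52 mm from the hinge, is a rubber foot 18 mm wide on a set screw; its underside lies 29 to 43 mm below the arm's centre line, different each time and not measured, so the arm meets the settled roller anywhere from -0.15 to +0.15 rad, to be found by feel. The foot is sprung, 9 N per mm.
- t_bar (a point): Centre of the arm's red T-bar: round, 14 mm in diameter, 44 mm long, parallel to y, 105 mm from the hinge at the arm's free end. Once the foot bears, each newton more pressed down here adds about 2 N at the foot: 10 N in all on the T-bar (6 N of it hinge friction) gives about 10 N at the foot. The stiff hinge keeps that force (up to about 12 N) when let go.
- flux_jar: Bystander: white jar with green label, 38 mm wide, 26 mm tall, beside the cradle at its +y side. Origin at its underside.
- board_blue: Bystander: blue circuit board 45 x 58 x 8 mm, flat beside the cradle at its -y side. Origin at its underside.
- nipper_blue: Bystander: pliers with blue handles, 122 mm long, 45 mm wide, 11 mm thick, flat beside the cradle, at its -y side. Origin at the underside.
Not all that is in view belongs to the job. Of the things like the cradle, leave any that is pink; of the rest the smaller one is meant. Several things have the shape of the roller; the one meant has the colours described above.

How it is judged:
By the outcome, as a careful person would: the job done as asked, in the order asked, and still so for the second after the job is handed in, with the robot touching nothing.
It also fails if it takes over 61 s, if anything falls off the work surface, if the arm or the gripper's body presses on something with over 40 N, if the wrist force passes 120 N, or if a joint passes its speed limit or range.

ROBOT

A 7-joint arm with a two-finger parallel gripper is mounted at the origin on a cart in front of the work surface, level with it; the furniture and walls round the work are solid. World frame = base frame: x ahead of the robot, y to its left, z up, the work surface at z = 0. Lengths are in m, angles in degrees, forces in N, time in s.
With the tool pointing down it reaches from about 0.425 to 0.875 m from the base axis. Payload 4.7 kg.
Tool frame: the origin (TCP) lies on the mounting face of the last link; the fingertips stand 182 mm ahead of it and the grasp point (between the pads) lies 164 mm ahead of it; z points along the fingers, y is the line along which they close (so a half turn about z gives the same grasp; the last joint's range is limited). The gripper opens to 87 mm and grips with 3 to 60 N. Pads are 19 mm wide; open, the fingers measure 117 mm over their backs; the gripper's body (75 mm by 190 mm) begins 51 mm behind the grasp point.
Start: joints at [-70.124, 18.392, -4.016, 83.108, 1.295, 78.541, -3.26], TCP at [0.212, 0.614, 0.405] pointing down, gripper open.
Joint ranges: [-163.93, 163.93], [-17.29, 119.83], [-79.2, 71.16], [3.27, 140.29], [-89.18, 269.18], [5.43, 117.66], [-154.24, 154.24]. Speed limits (degrees/s): [147.25, 147.25, 180, 180, 180, 180, 180].

INTERFACE

Orientations are given as [roll, pitch, yaw] about the fixed x, y, z axes, in that order (R = Rz(yaw) Ry(pitch) Rx(roll)).
In Python, from cell import env gives the robot as it stands.
- The arm moves only by the tool servo_tool, never from a script. Its argument "plan" is a list of rows, each an object with "xyz": the shift along the tool's x, y, z in cm, a list of three; "twist": the turn, a rotation vector about the tool's x, y, z in degrees, a list of three; "jaw": the closure, from 0 (fully open) to 1 (shut). In form: [{"xyz": [x, y, z], "twist": [wx, wy, wz], "jaw": jaw}, ...]. A call has 1 to 10 rows; each row is the pose to reach, as a shift and turn from the pose commanded when the call began, along the tool's axes at that moment; what a row does not reach only later rows make up. A row lasts 1/12 s, in which the tool goes at most 41.7 mm and 7.16 degrees, less where a joint would pass 70% of its speed; a pose out of reach is approached as far as the arm can. A call with a gripper value outside its range is refused whole. The fingers move at their own pace and stop on an object; "newtons" is the grip in N (left out, the last holds). Time passes only in rows, so rows that repeat a pose let the fingers close. It gives the time, the measured TCP pose, the force, the opening and the grip force at its end, in the units of the state.
- env.get_obs(): the state, without advancing time (a new reading comes with each control period).
- env.read_camera(name): name is "side" or "top"; returns a dict with "img" (400x640x3 uint8, red, green, blue), "camera_matrix" (3x3 intrinsics, pixels), "R" (3x3) and "t" (3): a world point X has camera coordinates R X + t. Camera axes: x right, y down, z forward; pixel columns grow to the right and rows downward; lengths in m; the calibration is good to about 2 mm. A picture is of the moment at which its call begins. There is no depth.
- env.sign_off(): hands the job in; it is judged then, once.
The state is a dict: "time_s": time; "qpos": joint angles; "joint_velocities": joint speeds; "effort": joint torques, N m; "tool_pos": TCP position; "tool_rot": TCP orientation; "force": force on the tool from outside, world axes, zero at the start; "wrist_torque": the same for the moment, N m; "grip_width": finger opening in m; "grasp_force": force on a finger pad.
Only numpy, scipy, OpenCV 4.12 (cv2) and the standard library are available. Lean on these libraries where they do the work, as an engineer would, in place of code of your own. Each camera call takes 0.05 s, during which the arm holds its last target. There are 200 camera calls.

## Working session

There is one attempt and no reset: what is moved stays moved. The work goes in short steps, Python scripts to look and compute and a tool call to move; the robot and the scene stay as the last step left them, time stands still between calls to the robot, and variables do not carry over. Pictures are saved under pics/ and viewed, at most 10 in all, crops included, and the job is handed in when it is done.

Besides the shell and the picture viewer there is one more tool, called after ">>>" in YAML: its name, and indented under it one key for each argument. servo_tool: Moves the arm, as the interface text tells. Its arguments: {"type":"object","properties":{"plan":{"type":"array","items":{"type":"object","properties":{"xyz":{"type":"array","items":{"type":"number"}},"twist":{"type":"array","items":{"type":"number"}},"jaw":{"type":"number"}}}},"newtons":{"type":"number"}},"required":["plan"]}

```bash
mkdir -p pics; ls
python3 - <<'E'
from cell import env
import cv2
o=env.get_obs()
for k in o: print(k,o[k])
for n in("side","top"):
    c=env.read_camera(n); cv2.imwrite(f"pics/{n}0.png",c["img"][:,:,::-1])
    print(n,c["camera_matrix"],c["R"],c["t"])
E
```

```text
pics
time_s 0.0
qpos [-70.1243509   18.43820737  -4.01793848  83.17461105   1.2931115
  78.54097153  -3.2606199 ]
joint_velocities [-0.03525161 -0.05639835  0.02172748  0.08111294  0.02137347  0.00847388
  0.01967073]
effort [-1.26451181e-03 -4.91286635e+01 -4.04450800e-01 -3.12524414e+01
 -6.38622791e-02  4.38528636e-02  1.78312166e-04]
tool_pos [0.21228074 0.61413801 0.40367372]
tool_rot [-1.79891359e+02  3.16341374e-03  1.60935384e+02]
force [-0.21646862 -0.45272839 -0.74972424]
wrist_torque [-0.04825939  0.00695703  0.01927664]
grasp_force 0.0
grip_width 0.0867434118277002
side [[436.96267391   0.         315.45237827]
 [  0.         436.96267391 204.0540192 ]
 [  0.           0.           1.        ]] [[ 0.99573137  0.09001188  0.02041837]
 [ 0.07544731 -0.66633941 -0.74182174]
 [-0.05316721  0.74019568 -0.67028621]] [-0.4149371  -0.06504659  1.14314877]
top [[461.26173776   0.         323.67304127]
 [  0.         461.26173776 201.93961308]
 [  0.           0.           1.        ]] [[-0.00584503 -0.99649608  0.08343498]
 [-0.98738865 -0.00744917 -0.1581397 ]
 [ 0.15820711 -0.08330708 -0.98388538]] [-0.15914028  0.44250508  1.1308258 ]
```

View pics/side0.png

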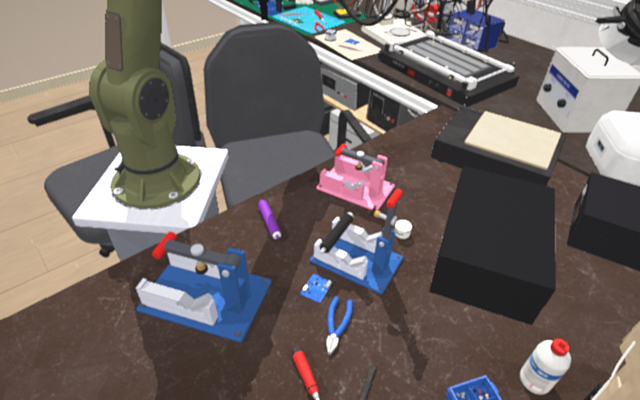

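View pics/top0.png

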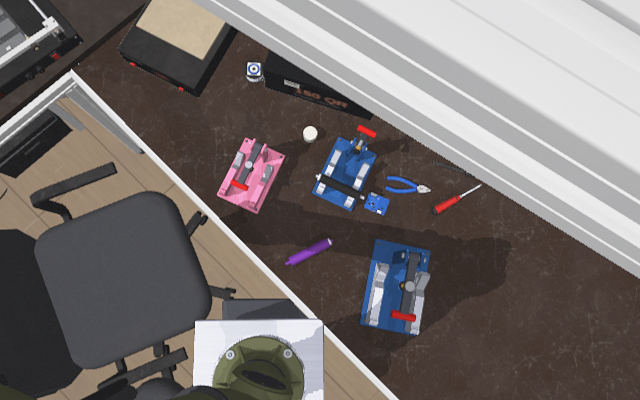

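Side view: the target cradle (small blue) is near (355,245), its roller at (337,232) and the red T-bar at (395,198). Top view: plate around (345,172), roller (343,185), T-bar (367,131). The larger blue cradle, the pink one and the purple roller are decoys.

```bash
cat > h.py <<'E'
import numpy as np, cv2
from cell import env
def ray(c,uv):
    d=c["R"].T@np.linalg.solve(c["camera_matrix"],[uv[0],uv[1],1.]); return -c["R"].T@c["t"],d
def onz(c,uv,z):
    o,d=ray(c,uv); return o+d*(z-o[2])/d[2]
def tri(c1,p1,c2,p2):
    o1,d1=ray(c1,p1);o2,d2=ray(c2,p2)
    s=np.linalg.lstsq(np.c_[d1,-d2],o2-o1,rcond=None)[0]
    a,b=o1+s[0]*d1,o2+s[1]*d2; return (a+b)/2,np.linalg.norm(a-b)
def proj(c,X):
    p=c["camera_matrix"]@(c["R"]@np.asarray(X)+c["t"]); return p[:2]/p[2]
E
python3 - <<'E'
from h import *
s=env.read_camera("side");t=env.read_camera("top")
a=s["img"][175:295,295:415,::-1];b=t["img"][115:220,305:400,::-1]
A=cv2.resize(a,(400,400),interpolation=cv2.INTER_CUBIC)
B=cv2.resize(b,(400,442),interpolation=cv2.INTER_CUBIC)[:400]
cv2.imwrite("pics/crop0.png",np.hstack([A,B]))
hsv=cv2.cvtColor(t["img"],cv2.COLOR_RGB2HSV)
m=cv2.inRange(hsv,(100,120,30),(125,255,255)); m[:,:308]=0;m[:130]=0;m[215:]=0;m[:,385:]=0
cs,_=cv2.findContours(cv2.morphologyEx(m,cv2.MORPH_CLOSE,np.ones((5,5))),0,2)
for c in cs:
    if cv2.contourArea(c)>50: 
        r=cv2.minAreaRect(c);print(r,[onz(t,p,.008)[:2].round(3) for p in cv2.boxPoints(r)])
for n,c,box in(("side",s,(380,180,410,215)),("top",t,(350,120,380,145))):
    h=cv2.cvtColor(c["img"],cv2.COLOR_RGB2HSV);m=cv2.inRange(h,(0,150,80),(8,255,255))|cv2.inRange(h,(172,150,80),(180,255,255))
    k=np.zeros_like(m);x0,y0,x1,y1=box;k[y0:y1,x0:x1]=m[y0:y1,x0:x1]
    p=cv2.findNonZero(k);print(n,p.reshape(-1,2).mean(0),cv2.minAreaRect(p))
    if n=="side":ps=p.reshape(-1,2).mean(0)
    else: print("tbar",tri(s,ps,t,p.reshape(-1,2).mean(0)))
E
```

```text
((376.3427734375, 203.20875549316406), (22.04131317138672, 16.800220489501953), 21.037513732910156) [array([ 0.435, -0.266]), array([ 0.477, -0.283]), array([ 0.456, -0.337]), array([ 0.414, -0.32 ])]
((333.62554931640625, 195.90158081054688), (43.75993728637695, 13.556068420410156), 25.34617805480957) [array([ 0.472, -0.128]), array([ 0.505, -0.144]), array([ 0.456, -0.248]), array([ 0.424, -0.232])]
((350.0787658691406, 160.62667846679688), (43.532066345214844, 47.09077453613281), 24.443954467773438) [array([ 0.525, -0.154]), array([ 0.644, -0.207]), array([ 0.596, -0.314]), array([ 0.478, -0.259])]
side [393.98830409 198.01754386] ((393.9999694824219, 197.99996948242188), (8.320503234863281, 21.63330841064453), 33.6900634765625)
top [366.45864662 130.78195489] ((366.5000305175781, 131.00001525878906), (19.677396774291992, 6.7082037925720215), 26.56505012512207)
tbar (array([ 0.57899212, -0.24297099,  0.20452806]), np.float64(0.0018641691436163588))
```

View pics/crop0.png

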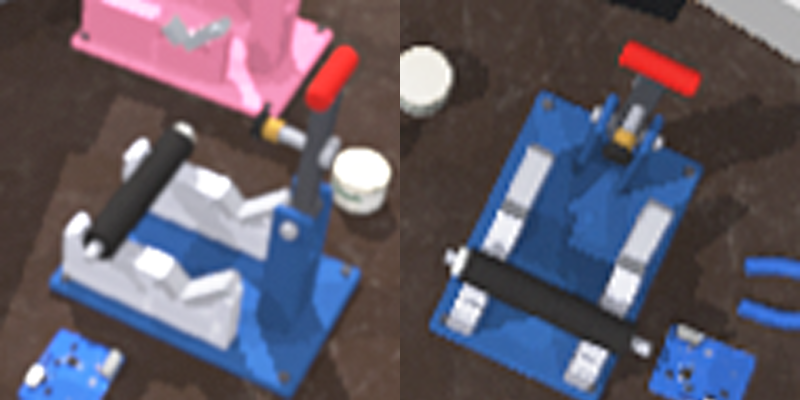

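Crop: the roller lies across the rail flats. Its gear end is at top px (318.5,177.2) / side (350.2,214.6), its other end at top (362.5,197.4) / side (324.1,249.1). The plate corners in the top view are (338.3,136.9), (376.7,154.9), (312.6,192.9) and about (353.7,210.5).

Run:
```python
from h import *
s=env.read_camera("side");t=env.read_camera("top")
P=np.array([onz(t,p,.008) for p in[(338.3,136.9),(376.7,154.9),(353.7,210.5),(312.6,192.9)]])
print(P.round(4),[np.linalg.norm(P[i]-P[i-1]).round(4) for i in range(4)])
for i,j in((3,0),(2,1),(1,0),(2,3)):
    d=P[j]-P[i];print("dir",np.degrees(np.arctan2(d[1],d[0])).round(2))
g,e1=tri(s,(350.2,214.6),t,(318.5,177.2));f,e2=tri(s,(324.1,249.1),t,(362.5,197.4))
print("roller",g,f,e1,e2,np.linalg.norm(g-f),(g+f)/2,np.degrees(np.arctan2(*(g-f)[1::-1])))
g,f=onz(t,(318.5,177.2),.06),onz(t,(362.5,197.4),.06);print("rollertop",g,f,np.linalg.norm(g-f),(g+f)/2,np.degrees(np.arctan2(*(g-f)[1::-1])))
```

```text
[[ 0.6253 -0.2021  0.008 ]
 [ 0.5772 -0.3054  0.008 ]
 [ 0.4259 -0.2406  0.008 ]
 [ 0.4719 -0.1327  0.008 ]] [np.float64(0.1684), np.float64(0.114), np.float64(0.1646), np.float64(0.1173)]
dir -24.35
dir -23.2
dir 65.05
dir 66.95
roller [ 0.50421985 -0.14421924  0.06125057] [ 0.4537983  -0.25474038  0.06342283] 0.0032779136204660123 0.004619641596933719 0.121498856742593 [ 0.47900907 -0.19947981  0.0623367 ] 65.47675459530568
rollertop [ 0.50283249 -0.14453234  0.06      ] [ 0.45208474 -0.25570493  0.06      ] 0.1222075228450609 [ 0.47745861 -0.20011863  0.06      ] 65.46438543911353
```

```bash
cat >> h.py <<'E'
C0=np.array([.525,-.220,0]);YAW=-24.3
def W(p,C=None,yaw=None):
    a=np.radians(YAW if yaw is None else yaw);c,s_=np.cos(a),np.sin(a)
    return np.array([[c,-s_,0],[s_,c,0],[0,0,1]])@(np.asarray(p)/1000.)+(C0 if C is None else C)
E
python3 - <<'E'
from h import *
out=[]
for n,(x0,y0,w,h) in(("side",(300,180,110,115)),("top",(305,115,95,105))):
    c=env.read_camera(n);k=5 if n=="top" else 4
    im=cv2.resize(c["img"][y0:y0+h,x0:x0+w,::-1],None,fx=k,fy=k,interpolation=cv2.INTER_CUBIC)
    def pt(p): return tuple(int(v) for v in (proj(c,W(p))-[x0,y0]+.5)*k)
    def L(ps,col):
        for a,b in zip(ps,ps[1:]): cv2.line(im,pt(a),pt(b),col,1)
    L([(-86,-58,8),(86,-58,8),(86,58,8),(-86,58,8),(-86,-58,8)],(0,255,255))
    for ys in((-48,-32),(32,48)):
        for y in ys: L([(-80,y,53),(-74,y,53),(-74,y,48),(-13,y,48),(0,y,35),(27,y,62)],(0,255,0))
    L([(52,-30,100),(52,30,100)],(255,0,255))
    out.append(cv2.resize(im,(400,int(400*im.shape[0]/im.shape[1]))))
H=max(o.shape[0] for o in out)
cv2.imwrite("pics/ov.png",np.hstack([cv2.copyMakeBorder(o,0,H-o.shape[0],0,0,0) for o in out]))
E
```

```text
(no output)
```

View pics/ov.png

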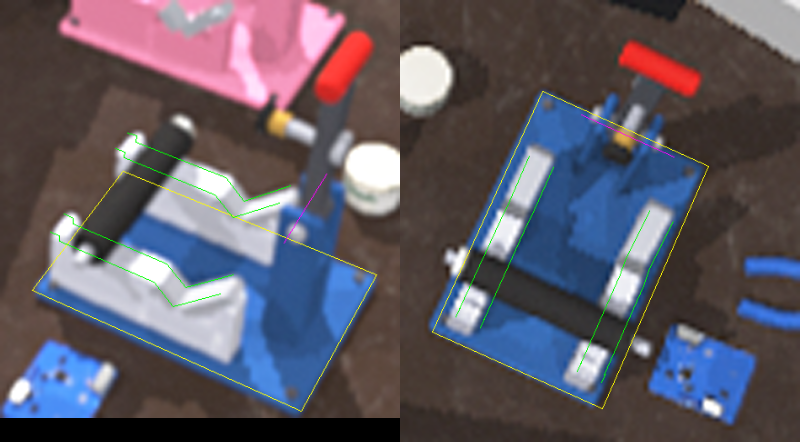

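The overlay fits, with a shift of about +2 mm along cradle y. The plate is centred on the cradle origin, the roller is at x≈-51 mm and the T-bar at x≈58 mm, z≈205 mm (q≈1.63), all consistent with the given sizes. Next is a helper that turns a wanted fingertip pose into tool shifts.

```bash
cat >> h.py <<'E'
from scipy.spatial.transform import Rotation as Ro
C0=np.array([.526,-.218,0])
def frame(tilt):
    ex,ey,ez=(W(v)-C0 for v in np.eye(3)*1000); t=np.radians(tilt)
    z=np.sin(t)*ex-np.cos(t)*ez; return np.c_[np.cross(ey,z),ey,z]
def cur():
    o=env.get_obs(); return o,np.array(o["tool_pos"]),Ro.from_euler("xyz",o["tool_rot"],degrees=True)
def show():
    o,p,R=cur(); tip=p+.182*R.as_matrix()[:,2]; a=frame(0); fr=np.c_[-a[:,0],a[:,1],-a[:,2]]
    print("t",round(o["time_s"],2),"tip cradle mm",(fr.T@(tip-C0)*1000).round(1),"F cradle",(fr.T@o["force"]).round(1),"w",round(o["grip_width"],4),"q",np.round(o["qpos"],0))
def need(world_tip,tilt):
    o,p,R=cur(); T=frame(tilt); d=np.asarray(world_tip)-.182*T[:,2]-p; M=R.as_matrix()
    print("xyz cm",(M.T@d*100).round(2),"twist",np.degrees(Ro.from_matrix(M.T@T).as_rotvec()).round(2))
def tocradle(p,tilt): show(); need(W(p),tilt)
E
python3 -c "
from h import *
show();need([.52,.22,.24],0);tocradle((-95,0,150),15)"
```

```text
t 0.4 tip cradle mm [-628.3  629.5  222.6] F cradle [-0.3 -0.1 -0.6] w 0.0868 q [-70.  18.  -4.  83.   1.  79.  -3.]
xyz cm [-41.96 -27.22  -1.73] twist [-0.01  0.    5.23]
t 0.4 tip cradle mm [-628.3  629.5  222.6] F cradle [-0.3 -0.1 -0.6] w 0.0868 q [-70.  18.  -4.  83.   1.  79.  -3.]
xyz cm [-42.68 -67.12   7.9 ] twist [  0.67 -14.99   5.2 ]
```

>>> servo_tool:
  plan:
    - {"xyz":[-42,-27,-1.7],"twist":[0,0,5.2],"jaw":0.7}
    - {"xyz":[-42,-27,-1.7],"twist":[0,0,5.2],"jaw":0.7}
    - {"xyz":[-42,-27,-1.7],"twist":[0,0,5.2],"jaw":0.7}
    - {"xyz":[-42,-27,-1.7],"twist":[0,0,5.2],"jaw":0.7}
    - {"xyz":[-42,-27,-1.7],"twist":[0,0,5.2],"jaw":0.7}
    - {"xyz":[-42,-27,-1.7],"twist":[0,0,5.2],"jaw":0.7}
    - {"xyz":[-42,-27,-1.7],"twist":[0,0,5.2],"jaw":0.7}
    - {"xyz":[-42,-27,-1.7],"twist":[0,0,5.2],"jaw":0.7}
    - {"xyz":[-42,-27,-1.7],"twist":[0,0,5.2],"jaw":0.7}
    - {"xyz":[-42,-27,-1.7],"twist":[0,0,5.2],"jaw":0.7}

```text
time_s: 1.23
tool_pos: [0.4707, 0.2852, 0.4195]
tool_rot: [179.9, 0.0, 155.7]
force: [1.2, 0.1, -1.1]
grip_width: 0.0302
grasp_force: 0.0
```

```bash
python3 -c "
from h import *
tocradle((-95,0,150),15)"
```

```text
t 1.23 tip cradle mm [-257.4  436.   237.5] F cradle [ 1.1  0.6 -1.1] w 0.0302 q [-45.   6.  12.  97.  -1.  78.  33.]
xyz cm [-11.5  -43.6    9.33] twist [  0.06 -14.98   0.03]
```

>>> servo_tool:
  plan:
    - {"xyz":[-11.5,-43.6,7],"twist":[0,-15,0],"jaw":0.7}
    - {"xyz":[-11.5,-43.6,7],"twist":[0,-15,0],"jaw":0.7}
    - {"xyz":[-11.5,-43.6,7],"twist":[0,-15,0],"jaw":0.7}
    - {"xyz":[-11.5,-43.6,7],"twist":[0,-15,0],"jaw":0.7}
    - {"xyz":[-11.5,-43.6,7],"twist":[0,-15,0],"jaw":0.7}
    - {"xyz":[-11.5,-43.6,7],"twist":[0,-15,0],"jaw":0.7}
    - {"xyz":[-11.5,-43.6,7],"twist":[0,-15,0],"jaw":0.7}
    - {"xyz":[-11.5,-43.6,7],"twist":[0,-15,0],"jaw":0.7}
    - {"xyz":[-11.5,-43.6,7],"twist":[0,-15,0],"jaw":0.7}
    - {"xyz":[-11.5,-43.6,7],"twist":[0,-15,0],"jaw":0.7}

```text
time_s: 2.07
tool_pos: [0.4014, -0.1191, 0.3555]
tool_rot: [179.9, 15.1, 155.7]
force: [2.0, 0.0, 0.2]
grip_width: 0.0262
grasp_force: 0.0
```

```bash
python3 -c "
from h import *
tocradle((-95,0,120),15)"
```

```text
t 2.07 tip cradle mm [-106.9   39.1  179.8] F cradle [1.8 0.8 0.2] w 0.0262 q [-13. -17.  21. 124.  12.  58.  68.]
xyz cm [ 0.38 -3.89  6.08] twist [0.07 0.1  0.05]
```

q2 is close to its limit with the hand tilted this near the base, so I'll go upright here.

```bash
python3 -c "
from h import *
tocradle((-88,0,100),0)"
```

```text
t 2.07 tip cradle mm [-106.9   39.1  179.8] F cradle [1.8 0.8 0.2] w 0.0262 q [-13. -17.  21. 124.  12.  58.  68.]
xyz cm [-4.48 -3.9   8.82] twist [ 0.06 15.1   0.06]
```

>>> servo_tool:
  plan:
    - {"xyz":[-4.5,-3.9,2],"twist":[0,7,0],"jaw":0.7}
    - {"xyz":[-4.5,-3.9,4],"twist":[0,14,0],"jaw":0.7}
    - {"xyz":[-4.5,-3.9,6],"twist":[0,15,0],"jaw":0.7}
    - {"xyz":[-4.5,-3.9,8.8],"twist":[0,15,0],"jaw":0.7}
    - {"xyz":[-4.5,-3.9,8.8],"twist":[0,15,0],"jaw":0.7}
    - {"xyz":[-4.5,-3.9,8.8],"twist":[0,15,0],"jaw":0.7}

```text
time_s: 2.57
tool_pos: [0.4461, -0.1801, 0.2809]
tool_rot: [-179.9, -0.2, 155.7]
force: [0.8, -0.9, -0.0]
grip_width: 0.0261
grasp_force: 0.0
```

Run:
```python
from h import *
tocradle((-88,0,47),0)
t=env.read_camera("top");s=env.read_camera("side")
a=cv2.resize(s["img"][150:290,280:420,::-1],(400,400),interpolation=2);b=cv2.resize(t["img"][110:230,290:410,::-1],(400,400),interpolation=2)
cv2.imwrite("pics/p1.png",np.hstack([a,b]))
```

```text
t 2.57 tip cradle mm [-89.    1.4  98.9] F cradle [ 1.1 -0.5 -0. ] w 0.0261 q [-13.   4.  33. 116.  -2.  61.  87.]
xyz cm [-0.06 -0.16  5.19] twist [-0.09 -0.19  0.01]
```

View pics/p1.png

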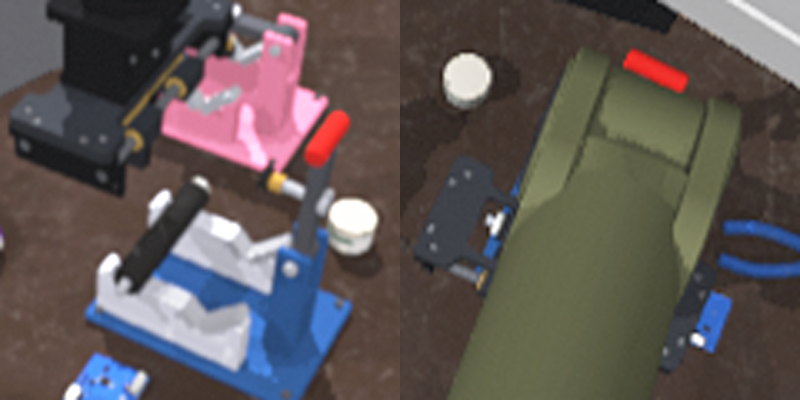

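>>> servo_tool:
  plan:
    - {"xyz":[0,-0.15,1.5],"twist":[0,0,0],"jaw":0.7}
    - {"xyz":[0,-0.15,3],"twist":[0,0,0],"jaw":0.7}
    - {"xyz":[0,-0.15,4.5],"twist":[0,0,0],"jaw":0.7}
    - {"xyz":[0,-0.15,4.6],"twist":[0,0,0],"jaw":0.7}
    - {"xyz":[0,-0.15,4.6],"twist":[0,0,0],"jaw":0.7}

```text
time_s: 3.08
tool_pos: [0.4461, -0.1813, 0.237]
tool_rot: [179.9, 0.1, 155.8]
force: [-0.2, -0.8, -0.2]
grip_width: 0.026
grasp_force: 0.0
```

```bash
python3 -c "
from h import *
tocradle((-60,0,53),0)"
```

```text
t 3.08 tip cradle mm [-87.8   0.8  55. ] F cradle [ 0.1 -0.8 -0.2] w 0.026 q [-12.   7.  33. 118.  -5.  55.  89.]
xyz cm [-2.8  -0.06  0.2 ] twist [0.06 0.06 0.07]
```

>>> servo_tool:
  plan:
    - {"xyz":[-0.4,0,0.2],"twist":[0,0,0],"jaw":0.7}
    - {"xyz":[-0.8,0,0.2],"twist":[0,0,0],"jaw":0.7}
    - {"xyz":[-1.2,0,0.2],"twist":[0,0,0],"jaw":0.7}
    - {"xyz":[-1.5,0,0.2],"twist":[0,0,0],"jaw":0.7}
    - {"xyz":[-1.75,0,0.2],"twist":[0,0,0],"jaw":0.7}
    - {"xyz":[-2,0,0.2],"twist":[0,0,0],"jaw":0.7}
    - {"xyz":[-2.2,0,0.2],"twist":[0,0,0],"jaw":0.7}
    - {"xyz":[-2.4,0,0.2],"twist":[0,0,0],"jaw":0.7}
    - {"xyz":[-2.6,0,0.2],"twist":[0,0,0],"jaw":0.7}
    - {"xyz":[-2.8,0,0.2],"twist":[0,0,0],"jaw":0.7}

```text
time_s: 3.92
tool_pos: [0.4717, -0.1932, 0.2338]
tool_rot: [180.0, -0.0, 155.7]
force: [0.7, 1.2, 0.3]
grip_width: 0.0262
grasp_force: 0.1
```

Run:
```python
from h import *
tocradle((-45,0,53),8)
s=env.read_camera("side")
a=cv2.resize(s["img"][170:270,290:420,::-1],(780,600),interpolation=2)
cv2.imwrite("pics/p2.png",a)
```

```text
t 3.92 tip cradle mm [-59.8   0.3  51.8] F cradle [0.2 1.4 0.3] w 0.0262 q [-11.  11.  33. 115.  -8.  56.  92.]
xyz cm [ 1.06 -0.03  0.06] twist [ 0.01 -8.01  0.03]
```

View pics/p2.png

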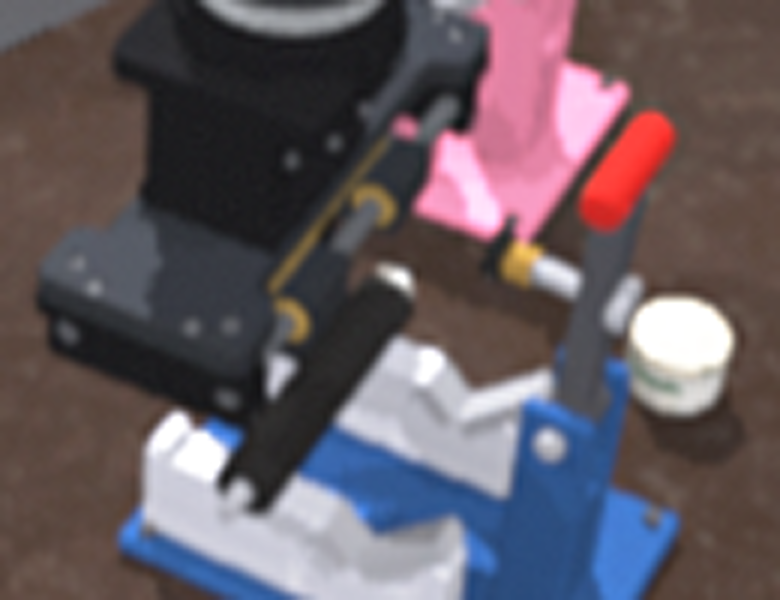

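The side view shows the roller being pushed along parallel, now at about x=-38 mm (ends at (240,490) and (395,280) in the crop). Next I tilt back for clearance to the foot and keep going.

>>> servo_tool:
  plan:
    - {"xyz":[0.6,0,0.02],"twist":[0,-2,0],"jaw":0.7}
    - {"xyz":[1.1,0,0.05],"twist":[0,-4,0],"jaw":0.7}
    - {"xyz":[1.5,0,0.1],"twist":[0,-6,0],"jaw":0.7}
    - {"xyz":[1.9,0,0.15],"twist":[0,-8,0],"jaw":0.7}
    - {"xyz":[2.3,0,0.2],"twist":[0,-10,0],"jaw":0.7}
    - {"xyz":[2.0,0,0.2],"twist":[0,-10,0],"jaw":0.7}
    - {"xyz":[1.8,0,0.2],"twist":[0,-10,0],"jaw":0.7}
    - {"xyz":[1.6,0,0.2],"twist":[0,-10,0],"jaw":0.7}
    - {"xyz":[1.4,0,0.2],"twist":[0,-10,0],"jaw":0.7}
    - {"xyz":[1.2,0,0.2],"twist":[0,-10,0],"jaw":0.7}

```text
time_s: 4.8
tool_pos: [0.4612, -0.1885, 0.232]
tool_rot: [-180.0, 10.0, 155.7]
force: [-0.1, -0.1, 0.2]
grip_width: 0.0268
grasp_force: 0.1
```

Run:
```python
from h import *
tocradle((-30,0,53),10)
```

```text
t 4.8 tip cradle mm [-39.6   0.2  52.7] F cradle [-0.  -0.1  0.2] w 0.0268 q [-13.   6.  33. 121.  -4.  44.  88.]
xyz cm [-0.95 -0.02  0.14] twist [-0.02 -0.    0.03]
```

>>> servo_tool:
  plan:
    - {"xyz":[-0.15,0,0],"twist":[0,0,0],"jaw":0.7}
    - {"xyz":[-0.3,0,0.03],"twist":[0,0,0],"jaw":0.7}
    - {"xyz":[-0.45,0,0.06],"twist":[0,0,0],"jaw":0.7}
    - {"xyz":[-0.6,0,0.1],"twist":[0,0,0],"jaw":0.7}
    - {"xyz":[-0.7,0,0.1],"twist":[0,0,0],"jaw":0.7}
    - {"xyz":[-0.8,0,0.1],"twist":[0,0,0],"jaw":0.7}
    - {"xyz":[-0.8,0,0.1],"twist":[0,0,0],"jaw":0.7}
    - {"xyz":[-0.8,0,0.1],"twist":[0,0,0],"jaw":0.7}

```text
time_s: 5.47
tool_pos: [0.468, -0.1915, 0.2323]
tool_rot: [180.0, 10.0, 155.7]
force: [-0.0, 0.3, -0.0]
grip_width: 0.0264
grasp_force: 0.0
```

Run:
```python
from h import *
show()
s=env.read_camera("side")
a=cv2.resize(s["img"][170:270,290:420,::-1],(780,600),interpolation=2)
cv2.imwrite("pics/p3.png",a)
```

```text
t 5.47 tip cradle mm [-32.2   0.3  53.1] F cradle [-0.2  0.3 -0. ] w 0.0264 q [-13.   7.  33. 120.  -5.  44.  89.]
```

View pics/p3.png

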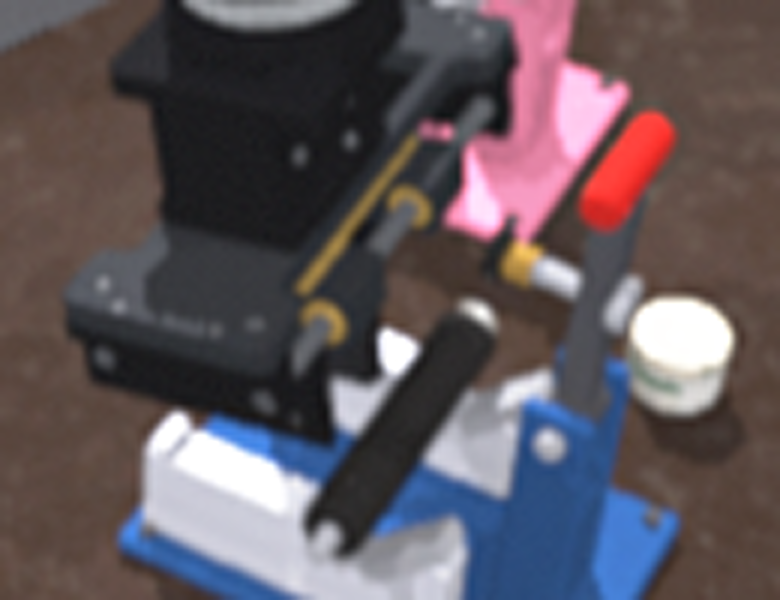

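Run:
```python
from h import *
s=env.read_camera("side")
for p in((0,-65,52),(0,65,52),(-10,-65,59),(-10,65,59)): print(p,((proj(s,W(p))-[290,170])*6).round())
```

```text
(0, -65, 52) [327. 560.]
(0, 65, 52) [486. 324.]
(-10, -65, 59) [302. 534.]
(-10, 65, 59) [463. 301.]
```

The roller's ends match the seated projection (x≈0), so it has dropped in. I'll take the hand back and up.

>>> servo_tool:
  plan:
    - {"xyz":[0.8,0,0],"twist":[0,0,0],"jaw":0.7}
    - {"xyz":[1.8,0,-0.5],"twist":[0,0,0],"jaw":0.7}
    - {"xyz":[1.8,0,-3],"twist":[0,0,0],"jaw":0.7}
    - {"xyz":[1.8,0,-6],"twist":[0,0,0],"jaw":0.7}
    - {"xyz":[1.8,0,-9],"twist":[0,0,0],"jaw":0.7}
    - {"xyz":[1.8,0,-13],"twist":[0,0,0],"jaw":0.7}
    - {"xyz":[1.8,0,-17],"twist":[0,0,0],"jaw":0.7}
    - {"xyz":[1.8,0,-17],"twist":[0,0,0],"jaw":0.7}

```text
time_s: 6.23
tool_pos: [0.4255, -0.1728, 0.4042]
tool_rot: [179.7, 10.7, 155.7]
force: [2.1, -0.5, -0.1]
grip_width: 0.0263
grasp_force: 0.0
```

Run:
```python
from h import *
tocradle((90,0,240),0)
s=env.read_camera("side");t=env.read_camera("top")
# roller end (white gear, steel end) + Tbar in top? print box corners
print("box near-left base",onz(s,(435,297),0).round(3))
a=cv2.resize(s["img"][170:270,300:420,::-1],(400,333),interpolation=2);b=cv2.resize(t["img"],None,fx=.625,fy=.625,interpolation=3)[:,:,::-1]
H=333;b=cv2.copyMakeBorder(b,0,H-b.shape[0],0,0,0)
cv2.imwrite("pics/p4.png",np.hstack([a,b]))
```

```text
t 6.23 tip cradle mm [-76.4   0.7 225.4] F cradle [ 2.1  0.5 -0.1] w 0.0263 q [-15. -12.  30. 114.   8.  66.  77.]
xyz cm [-2.001e+01  1.000e-02  1.970e+00] twist [2.70e-01 1.07e+01 1.00e-02]
box near-left base [ 0.687 -0.302  0.   ]
```

View pics/p4.png

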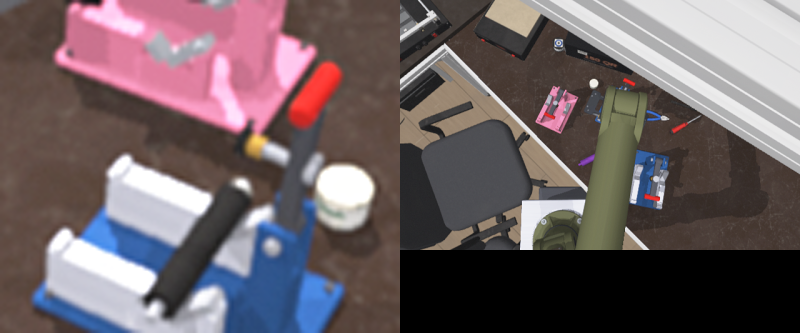

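The roller lies in both vees and the hand is clear; the rest of the scene is undisturbed. Now over to the far side of the T-bar, above it.

>>> servo_tool:
  plan:
    - {"xyz":[-3,0,-1],"twist":[0,0,0],"jaw":0.7}
    - {"xyz":[-5.5,0,-1],"twist":[0,3,0],"jaw":0.7}
    - {"xyz":[-8,0,-0.5],"twist":[0,6,0],"jaw":0.7}
    - {"xyz":[-10.5,0,0],"twist":[0,9,0],"jaw":0.7}
    - {"xyz":[-13,0,0.5],"twist":[0,10.7,0],"jaw":0.7}
    - {"xyz":[-15.5,0,0.9],"twist":[0,10.7,0],"jaw":0.7}
    - {"xyz":[-18,0,1.3],"twist":[0,10.7,0],"jaw":0.7}
    - {"xyz":[-20,0,1.6],"twist":[0,10.7,0],"jaw":0.7}
    - {"xyz":[-20,0,1.9],"twist":[0,10.7,0],"jaw":0.7}
    - {"xyz":[-20,0,1.9],"twist":[0,10.7,0],"jaw":0.7}

```text
time_s: 7.17
tool_pos: [0.6073, -0.2546, 0.4091]
tool_rot: [-179.9, -1.0, 155.7]
force: [0.0, -0.4, -1.2]
grip_width: 0.0262
grasp_force: 0.0
```

Run:
```python
from h import *
tocradle((88,0,185),0)
```

```text
t 7.17 tip cradle mm [ 85.9  -0.3 227.1] F cradle [ 0.2 -0.3 -1.2] w 0.0262 q [ -7.  22.  37.  82. -13.  81.  96.]
xyz cm [ 0.04 -0.    4.21] twist [-0.13 -1.01 -0.03]
```

>>> servo_tool:
  plan:
    - {"xyz":[0,0,1.5],"twist":[0,-1,0],"jaw":0.7}
    - {"xyz":[0,0,3],"twist":[0,-1,0],"jaw":0.7}
    - {"xyz":[0,0,4],"twist":[0,-1,0],"jaw":0.7}
    - {"xyz":[0,0,4],"twist":[0,-1,0],"jaw":0.7}
    - {"xyz":[0,0,4],"twist":[0,-1,0],"jaw":0.7}

```text
time_s: 7.58
tool_pos: [0.6062, -0.2538, 0.372]
tool_rot: [180.0, 0.2, 155.7]
force: [-0.4, -0.4, 1.2]
grip_width: 0.0263
grasp_force: 0.0
```

Run:
```python
from h import *
tocradle((88,0,185),0)
for q in np.arange(1.6,.5,-.1): print(q.round(1),(52-105*np.cos(q)+16.5,100+105*np.sin(q)-14))
```

```text
t 7.58 tip cradle mm [ 88.5   0.4 190. ] F cradle [-0.2 -0.5  1.2] w 0.0263 q [ -8.  23.  37.  86. -14.  76.  96.]
xyz cm [-0.01 -0.04  0.5 ] twist [0.02 0.19 0.02]
1.6 (np.float64(71.56594984163533), np.float64(190.95522831935804))
1.5 (np.float64(61.07259382489119), np.float64(190.73697359342572))
1.4 (np.float64(50.65344999547469), np.float64(189.47222164878832))
1.3 (np.float64(40.41262299441831), np.float64(187.17360946880527))
1.2 (np.float64(30.452435779949248), np.float64(183.86410402655878))
1.1 (np.float64(20.87240725031434), np.float64(179.5767728064507))
1.0 (np.float64(11.768257883845287), np.float64(174.35445340482912))
0.9 (np.float64(3.2309533315801957), np.float64(168.24932551088574))
0.8 (np.float64(-4.65420448145241), np.float64(161.32238954444983))
0.7 (np.float64(-11.80842966487134), np.float64(153.6428571599575))
0.6 (np.float64(-18.160239565516278), np.float64(145.28745970647864))
```

>>> servo_tool:
  plan:
    - {"xyz":[0.7,0,0],"twist":[0,0,0],"jaw":0.7}
    - {"xyz":[1.2,0,0],"twist":[0,0,0],"jaw":0.7}
    - {"xyz":[1.7,0,0],"twist":[0,0,0],"jaw":0.7}
    - {"xyz":[2.2,0,0],"twist":[0,0,0],"jaw":0.7}
    - {"xyz":[2.7,0,0],"twist":[0,0,0],"jaw":0.7}
    - {"xyz":[3.2,0,0],"twist":[0,0,0],"jaw":0.7}
    - {"xyz":[3.8,0,0.1],"twist":[0,0,0],"jaw":0.7}
    - {"xyz":[4.4,0,0.2],"twist":[0,0,0],"jaw":0.7}
    - {"xyz":[5,0,0.35],"twist":[0,0,0],"jaw":0.7}

```text
time_s: 8.33
tool_pos: [0.5623, -0.2339, 0.3709]
tool_rot: [179.9, 0.7, 155.7]
force: [5.2, -2.6, 1.9]
grip_width: 0.0261
grasp_force: 2.9
```

```bash
cat >> h.py <<'E'
def tbar():
    s=env.read_camera("side");h=cv2.cvtColor(s["img"],cv2.COLOR_RGB2HSV)
    m=cv2.inRange(h,(0,150,80),(8,255,255))|cv2.inRange(h,(172,150,80),(180,255,255));m[:160]=0;m[260:]=0;m[:,:320]=0;m[:,420:]=0
    n,l,st,ce=cv2.connectedComponentsWithStats(m); i=1+np.argmax(st[1:,4]); uv=ce[i]
    o,d=ray(s,uv);ey=W((0,1000,0))-C0;k=-(o-C0)@ey/(d@ey);X=o+k*d-C0;ex=W((1000,0,0))-C0
    x,z=X@ex*1000,X[2]*1000;print("tbar px",uv.round(1),st[i,4],"x,z",round(x,1),round(z,1),"q",round(np.arctan2(z-100,52-x),3),"r",round(np.hypot(z-100,52-x),1))
E
python3 - <<'E'
from h import *
show();tbar()
E
```

```text
t 8.33 tip cradle mm [ 41.9   0.6 188.9] F cradle [ 5.8 -0.2  1.9] w 0.0261 q [-11.  16.  37.  94. -10.  73.  94.]
tbar px [372.4 200.7] 15 x,z 17.4 178.1 q 1.154 r 85.5
```

>>> servo_tool:
  plan:
    - {"xyz":[0.5,0,0.1],"twist":[0,0,0],"jaw":0.7}
    - {"xyz":[1.0,0,0.3],"twist":[0,0,0],"jaw":0.7}
    - {"xyz":[1.5,0,0.55],"twist":[0,0,0],"jaw":0.7}
    - {"xyz":[2.1,0,0.9],"twist":[0,0,0],"jaw":0.7}
    - {"xyz":[2.7,0,1.2],"twist":[0,0,0],"jaw":0.7}
    - {"xyz":[3.2,0,1.6],"twist":[0,0,0],"jaw":0.7}
    - {"xyz":[3.7,0,2],"twist":[0,0,0],"jaw":0.7}
    - {"xyz":[4.2,0,2.4],"twist":[0,0,0],"jaw":0.7}
    - {"xyz":[4.7,0,2.9],"twist":[0,0,0],"jaw":0.7}
    - {"xyz":[5.1,0,3.4],"twist":[0,0,0],"jaw":0.7}

```text
time_s: 9.22
tool_pos: [0.515, -0.2124, 0.3346]
tool_rot: [180.0, 0.4, 155.7]
force: [4.6, -0.5, 3.7]
grip_width: 0.0259
grasp_force: 2.4
```

Run:
```python
from h import *
show();tbar()
```

```text
t 9.22 tip cradle mm [-11.2   0.7 152.6] F cradle [4.5 1.4 3.7] w 0.0259 q [-14.  11.  37. 103.  -7.  68.  92.]
tbar px [344.8 206.9] 8 x,z -38.2 136.3 q 0.383 r 97.2
```

>>> servo_tool:
  plan:
    - {"xyz":[-0.5,0,0],"twist":[0,0,0],"jaw":0.7}
    - {"xyz":[-1,0,-1],"twist":[0,0,0],"jaw":0.7}
    - {"xyz":[-1,0,-3],"twist":[0,0,0],"jaw":0.7}
    - {"xyz":[-1,0,-5],"twist":[0,0,0],"jaw":0.7}
    - {"xyz":[-1,0,-5.5],"twist":[0,0,0],"jaw":0.7}
    - {"xyz":[-1,0,-5.5],"twist":[0,0,0],"jaw":0.7}
    - {"xyz":[1,0,-5.5],"twist":[0,0,0],"jaw":0.7}
    - {"xyz":[2.1,0,-5.5],"twist":[0,0,0],"jaw":0.7}
    - {"xyz":[2.1,0,-5.5],"twist":[0,0,0],"jaw":0.7}

```text
time_s: 10.02
tool_pos: [0.4938, -0.2035, 0.388]
tool_rot: [180.0, 0.0, 155.7]
force: [0.2, -0.4, -0.2]
grip_width: 0.0258
grasp_force: 0.0
```

Run:
```python
from h import *
tocradle((-33,0,185),0);tbar()
for q in(.7,.6,.5,.4,.3,.2,.1,0,-.1): print(q,np.round((52-105*np.cos(q),107+105*np.sin(q)),1))
```

```text
t 10.02 tip cradle mm [-35.1   0.  206. ] F cradle [ 0.3 -0.2 -0.2] w 0.0258 q [-16.   5.  37. 102.  -3.  74.  88.]
xyz cm [-0.22  0.    2.1 ] twist [0.01 0.04 0.03]
tbar px [348.2 199.8] 137 x,z -32.2 157.9 q 0.603 r 102.2
0.7 [-28.3 174.6]
0.6 [-34.7 166.3]
0.5 [-40.1 157.3]
0.4 [-44.7 147.9]
0.3 [-48.3 138. ]
0.2 [-50.9 127.9]
0.1 [-52.5 117.5]
0 [-53. 107.]
-0.1 [-52.5  96.5]
```

>>> servo_tool:
  plan:
    - {"xyz":[0.1,0,1.5],"twist":[0,0,0],"jaw":0.7}
    - {"xyz":[0.2,0,2.8],"twist":[0,0,0],"jaw":0.7}
    - {"xyz":[0.2,0,3.5],"twist":[0,0,0],"jaw":0.7}
    - {"xyz":[0.3,0,4.1],"twist":[0,0,0],"jaw":0.7}
    - {"xyz":[0.5,0,4.7],"twist":[0,0,0],"jaw":0.7}
    - {"xyz":[0.8,0,5.3],"twist":[0,0,0],"jaw":0.7}
    - {"xyz":[1.0,0,5.9],"twist":[0,0,0],"jaw":0.7}
    - {"xyz":[1.2,0,6.4],"twist":[0,0,0],"jaw":0.7}
    - {"xyz":[1.4,0,6.8],"twist":[0,0,0],"jaw":0.7}

```text
time_s: 10.82
tool_pos: [0.4829, -0.1984, 0.3216]
tool_rot: [180.0, 0.1, 155.7]
force: [-4.2, 1.9, 7.8]
grip_width: 0.0262
grasp_force: 3.5
```

Run:
```python
from h import *
tocradle((-50,0,128),0)
```

```text
t 10.82 tip cradle mm [-46.9   0.2 139.6] F cradle [-4.6 -0.   7.8] w 0.0262 q [-15.   7.  37. 109.  -4.  66.  89.]
xyz cm [ 0.27 -0.02  1.16] twist [0.01 0.15 0.03]
```

>>> servo_tool:
  plan:
    - {"xyz":[0.1,0,0.3],"twist":[0,0,0],"jaw":0.7}
    - {"xyz":[0.2,0,0.6],"twist":[0,0,0],"jaw":0.7}
    - {"xyz":[0.25,0,0.9],"twist":[0,0,0],"jaw":0.7}
    - {"xyz":[0.3,0,1.0],"twist":[0,0,0],"jaw":0.7}
    - {"xyz":[0.3,0,1.0],"twist":[0,0,0],"jaw":0.7}

```text
time_s: 11.23
tool_pos: [0.4805, -0.1972, 0.3114]
tool_rot: [-180.0, 0.2, 155.7]
force: [-2.1, 0.6, 3.1]
grip_width: 0.0266
grasp_force: 1.3
```

>>> servo_tool:
  plan:
    - {"xyz":[0.0,0,0.1],"twist":[0,0,0],"jaw":0.7}
    - {"xyz":[0.0,0,0.2],"twist":[0,0,0],"jaw":0.7}
    - {"xyz":[0.0,0,0.3],"twist":[0,0,0],"jaw":0.7}

```text
time_s: 11.48
tool_pos: [0.4804, -0.1972, 0.3086]
tool_rot: [180.0, 0.2, 155.7]
force: [-3.6, 1.5, 6.3]
grip_width: 0.0262
grasp_force: 3.0
```

Run:
```python
from h import *
show()
```

```text
t 11.48 tip cradle mm [-49.5   0.2 126.6] F cradle [-3.9 -0.1  6.3] w 0.0262 q [-15.   7.  37. 110.  -5.  64.  89.]
```

>>> servo_tool:
  plan:
    - {"xyz":[0.0,0,0.1],"twist":[0,0,0],"jaw":0.7}
    - {"xyz":[0.0,0,0.2],"twist":[0,0,0],"jaw":0.7}
    - {"xyz":[0.0,0,0.3],"twist":[0,0,0],"jaw":0.7}

```text
time_s: 11.73
tool_pos: [0.4805, -0.1972, 0.3056]
tool_rot: [180.0, 0.2, 155.7]
force: [-3.7, 2.2, 5.2]
grip_width: 0.026
grasp_force: 2.9
```

>>> servo_tool:
  plan:
    - {"xyz":[0.0,0,0.1],"twist":[0,0,0],"jaw":0.7}
    - {"xyz":[0.0,0,0.2],"twist":[0,0,0],"jaw":0.7}
    - {"xyz":[0.0,0,0.3],"twist":[0,0,0],"jaw":0.7}

```text
time_s: 11.98
tool_pos: [0.4805, -0.1973, 0.3026]
tool_rot: [180.0, 0.2, 155.7]
force: [-3.6, 1.1, 4.9]
grip_width: 0.0262
grasp_force: 2.8
```

>>> servo_tool:
  plan:
    - {"xyz":[0.0,0,0.1],"twist":[0,0,0],"jaw":0.7}
    - {"xyz":[0.0,0,0.2],"twist":[0,0,0],"jaw":0.7}

```text
time_s: 12.15
tool_pos: [0.4805, -0.1972, 0.3006]
tool_rot: [180.0, 0.2, 155.7]
force: [-3.8, 1.4, 6.1]
grip_width: 0.0265
grasp_force: 2.8
```

>>> servo_tool:
  plan:
    - {"xyz":[0.0,0,0.1],"twist":[0,0,0],"jaw":0.7}
    - {"xyz":[0.0,0,0.2],"twist":[0,0,0],"jaw":0.7}

```text
time_s: 12.32
tool_pos: [0.4805, -0.1972, 0.2985]
tool_rot: [-180.0, 0.2, 155.7]
force: [-4.1, 2.3, 5.3]
grip_width: 0.0264
grasp_force: 2.7
```

>>> servo_tool:
  plan:
    - {"xyz":[0.0,0,0.1],"twist":[0,0,0],"jaw":0.7}
    - {"xyz":[0.0,0,0.2],"twist":[0,0,0],"jaw":0.7}

```text
time_s: 12.48
tool_pos: [0.4805, -0.1972, 0.2965]
tool_rot: [180.0, 0.2, 155.7]
force: [-3.4, 1.9, 5.7]
grip_width: 0.0258
grasp_force: 2.7
```

>>> servo_tool:
  plan:
    - {"xyz":[0.0,0,0.1],"twist":[0,0,0],"jaw":0.7}
    - {"xyz":[0.0,0,0.2],"twist":[0,0,0],"jaw":0.7}

```text
time_s: 12.65
tool_pos: [0.4805, -0.1972, 0.2945]
tool_rot: [180.0, 0.2, 155.7]
force: [-3.9, 1.4, 4.8]
grip_width: 0.0257
grasp_force: 3.0
```

>>> servo_tool:
  plan:
    - {"xyz":[0.0,0,0.1],"twist":[0,0,0],"jaw":0.7}
    - {"xyz":[0.0,0,0.2],"twist":[0,0,0],"jaw":0.7}

```text
time_s: 12.82
tool_pos: [0.4804, -0.1973, 0.2928]
tool_rot: [180.0, 0.2, 155.7]
force: [-6.1, 2.3, 9.9]
grip_width: 0.0263
grasp_force: 5.0
```

Contact: the force went from a plateau of about 5.4 N to 9.9 N. I'll hold to read it steadily.

>>> servo_tool:
  plan:
    - {"xyz":[0.0,0,0.0],"twist":[0,0,0],"jaw":0.7}

```text
time_s: 12.9
tool_pos: [0.4804, -0.1972, 0.2928]
tool_rot: [180.0, 0.2, 155.7]
force: [-5.0, 2.6, 7.6]
grip_width: 0.026
grasp_force: 3.8
```

Run:
```python
from h import *
show()
for _ in range(3): env.read_camera("top"); print(np.round(env.get_obs()["force"],1),env.get_obs()["tool_pos"][2])
```

```text
t 12.9 tip cradle mm [-49.5   0.2 110.8] F cradle [-5.6  0.3  7.6] w 0.026 q [-15.   8.  37. 111.  -6.  63.  90.]
[-5.2  2.3  7.6] 0.29276458405721817
[-4.1  1.8  8.1] 0.29276844299982435
[-4.6  2.3  7.8] 0.2927610709538385
```

>>> servo_tool:
  plan:
    - {"xyz":[0.0,0,0.07],"twist":[0,0,0],"jaw":0.7}

```text
time_s: 13.13
tool_pos: [0.4804, -0.1973, 0.2923]
tool_rot: [180.0, 0.2, 155.7]
force: [-6.4, 3.3, 12.1]
grip_width: 0.0262
grasp_force: 5.7
```

Run:
```python
from h import *
show()
for _ in range(3): print(np.round(env.get_obs()["force"],1),env.get_obs()["tool_pos"][2]);env.read_camera("top")
```

```text
t 13.13 tip cradle mm [-49.6   0.2 110.3] F cradle [-7.2  0.4 12.1] w 0.0262 q [-15.   8.  37. 111.  -6.  63.  90.]
[-6.4  3.3 12.1] 0.29234178901319935
[-4.7  2.4  9.9] 0.2923236712762298
[-5.5  2.8  9.8] 0.2923389579931618
```

Estimates of the foot force: 9–10 N from the travel since contact, 10–13 N from the bar force. The hinge caps what it holds at about 12 N. Letting go upwards.

>>> servo_tool:
  plan:
    - {"xyz":[0,0,-0.2],"twist":[0,0,0],"jaw":0.7}
    - {"xyz":[0,0,-0.6],"twist":[0,0,0],"jaw":0.7}
    - {"xyz":[0,0,-2],"twist":[0,0,0],"jaw":0.7}
    - {"xyz":[0,0,-5],"twist":[0,0,0],"jaw":0.7}
    - {"xyz":[0,0,-8],"twist":[0,0,0],"jaw":0.7}
    - {"xyz":[0,0,-12],"twist":[0,0,0],"jaw":0.7}
    - {"xyz":[0,0,-14],"twist":[0,0,0],"jaw":0.7}
    - {"xyz":[0,0,-14],"twist":[0,0,0],"jaw":0.7}

```text
time_s: 13.95
tool_pos: [0.4813, -0.1979, 0.4371]
tool_rot: [179.9, 0.9, 155.7]
force: [0.2, 0.3, 0.7]
grip_width: 0.026
grasp_force: 0.0
```

Run:
```python
from h import *
show();tbar()
s=env.read_camera("side");c=s
for q in (0,.05,.1): print(q,proj(s,W((52-105*np.cos(q),0,100+105*np.sin(q)))).round(1))
cv2.imwrite("pics/p5.png",cv2.resize(s["img"][160:285,290:420,::-1],(620,596),interpolation=2))
```

```text
t 13.95 tip cradle mm [-46.3   0.3 255.1] F cradle [0.1 0.4 0.7] w 0.026 q [-17.   1.  37. 100.  -0.  79.  86.]
tbar px [338.3 216.1] 118 x,z -50.7 104.7 q 0.045 r 102.8
0 [337.2 217.3]
0.05 [337.4 215.5]
0.1 [337.7 213.8]
```

View pics/p5.png

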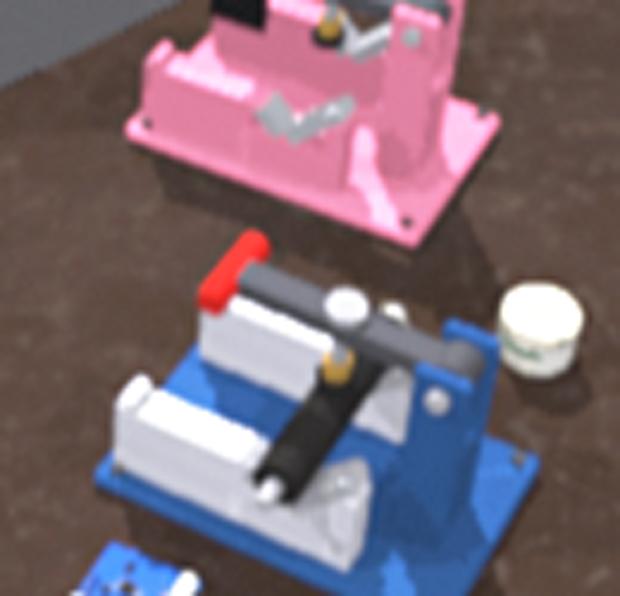

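The arm is level (q≈0.04), the foot bears on the roller seated in the vees, and the hand is clear. The jar and board are unmoved.

```bash
python3 -c "
from cell import env
print(env.sign_off())"
```

```text
the job is handed in; nothing more can be done
None
```

I've handed the job in: the roller rolled into both vees and settled, and the clamp arm is left down on it. I estimate 9–12 N at the foot from arm travel and T-bar force, as I had no direct reading there; the hand is clear and the bystanders weren't touched.

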